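# Clear the parts mat and take the cleaned piston out of the blow-off box

## Task

First clear the two wood offcuts off the black rubber mat into the yellow scrap bin. Then reach through the round port in the sloping roof of the blue parts box, lift the piston with its connecting rod off the pedestal and out through the port without knocking it on the port or leaning on the box, and stand it gently on the middle of the mat, the way up it stood in the box; do not drop it. Leave the orange roll of tape where it lies.

Things in the scene. Friction and masses are not known exactly. Their poses are not given: they have to be found in the camera images.
- piston: Small-engine piston with connecting rod, 0.28 to 0.46 kg, 125 mm tall, standing crown down on a pedestal in the parts box. Origin at the centre of its flat underside, z up. Piston: 60 mm across, z = 0 to 50 mm; above it the rod's beam (22 mm along x, 14 mm along y) up to z = 83 mm; on top the big end (see point big_end), flanked by two dark bolts out to x = +-32 mm that do not collide.
- big_end (a point): Centre of the big end at the top of the piston's rod, 101 mm above the piston's underside: a flat steel disc 48 mm across and 20 mm thick, its axis (and a 20 mm bore) along the piston's y. Take the piston here, closing along its y on the two flat faces. Axes as the piston.
- port (a point): Centre of the port at the roof's outer face, 195 mm above the table; axes as the box (x to its far, high side). A clear 150 mm diameter hole in a 6 mm roof that slopes 0.21 rad, rising towards +x: its rim is 16 mm higher than the centre on the far side, 16 mm lower on the near side. The piston's rod ends about 15 mm below this point.
- parts_box: Fixed blue steel box with clear windows, 280 mm deep (x), 300 mm wide (y), roof 165 mm high at the front and 225 mm at the back, closed but for the port. Origin at the centre of its underside. Inside, right below the port, a pedestal 100 mm across, its rubber top 55 mm above the table; the piston stands within 17 mm of its middle.
- mat_middle (a point): Middle of the top face of the mat: a fixed black rubber mat 200 x 200 mm, 4 mm thick, with grey border lines; axes along its sides.
- offcut_long: Pale wood offcut, 95 mm long (x), 40 mm wide (y), stepped: 22 mm high over its whole length and 38 mm high from x = -47 to +7 mm. Origin at the centre of its underside. Lies on the mat.
- offcut_short: Darker wood offcut with a dark stripe, 75 mm long (x), 45 mm wide (y), 36 mm high. Origin at the centre of its underside. Lies on the mat.
- bin_in (a point): Centre of the inner floor (5 mm above the table) of the fixed yellow scrap bin: 200 mm (x) by 180 mm (y) outside, walls 5 mm thick, rim 90 mm above the table. Mat and bin may have changed places.
- port_panel: The sloping roof plate of the parts box with the port in it, fixed to the box; its origin is at the box's origin.
- tape_roll: Orange roll of tape lying flat beyond the mat or bin, 80 mm across, 35 mm tall; origin at the centre of its underside. Bystander.

How it is judged (in metres and radians):
On the way, in this order (a step that is already met when the one before it is completed fails the run):
1. both offcuts lie in the scrap bin (x of offcut_long in the frame of bin_in between -0.1 and 0.1 m and y of offcut_long in the frame of bin_in between -0.09 and 0.09 m and z of each of offcut_long, offcut_short in the frame of bin_in below 0.08 m and x of offcut_short in the frame of bin_in between -0.1 and 0.1 m and y of offcut_short in the frame of bin_in between -0.09 and 0.09 m), for 0.2 s.
2. the piston has come out through the port: its underside is above the port, over it (z of piston in the frame of port above 0.01 m and horizontal distance between piston and port below 0.06 m).
At the end, for the whole second after the job is handed in: Both offcuts lie inside the scrap bin (below its rim), and the piston stands at rest and upright (within 0.1 rad), crown down on the mat, its axis within 40 mm of the mat's middle (all of step 1 and horizontal distance between piston and mat_middle below 0.04 m and z of piston in the frame of mat_middle between -0.006 and 0.006 m and angle between piston's own z axis and vertical below 0.1 rad and linear speed of piston below 0.02 m/s); the robot touches nothing.
It fails at once if the piston strikes the port or roof with more than 10 N (contact force between piston and port_panel above 10 N).
It fails at once if the robot pushes on the parts box with more than 20 N (contact force between any of the arm, the fingers and parts_box above 20 N).
It fails at once if the piston is dropped: it moves faster than 0.45 m/s with no finger on it (a fall of about 10 mm) (contact force between the fingers and piston below 0.05 N and linear speed of piston above 0.45 m/s).
It fails at once if the piston is knocked over (angle between piston's own z axis and vertical above 0.8 rad).
It fails at once if the roll of tape is moved more than 40 mm (distance of tape_roll from where it was at the start of the episode above 0.04 m).
It also fails if it takes over 70 s, if anything falls off the work surface, if the arm or the gripper's body presses on something with over 40 N, if the wrist force passes 120 N, or if a joint passes its speed limit or range.

## Robot

A 6-joint arm with a two-finger parallel gripper is mounted at the origin on the work surface. World frame = base frame: x ahead of the robot, y to its left, z up, the work surface at z = 0. Lengths are in m, angles in degrees, forces in N, time in s.
With the tool pointing down it reaches from about 0.35 to 0.875 m from the base axis. Payload 4.2 kg.
Tool frame: the origin (TCP) lies midway between the tips of the shut fingers; the grasp point (between the pads) lies 19 mm behind it; y points along the fingers, z is the direction in which the jaws open and shut, and the axes are right-handed (so a half turn about y gives the same grasp; the last joint's range is limited). The gripper opens to 87 mm and grips with 3 to 60 N. Pads are 19 mm wide; open, the fingers measure 117 mm over their backs; the gripper's body (75 mm by 190 mm) begins 51 mm behind the grasp point.
Start: joints at [88.614, 22.042, 0.453, 0, -68.411, -14.817], TCP at [0.174, 0.6, 0.223] pointing down, gripper open.
Joint ranges: [-179.83, 179.83], [-69.29, 118.12], [-61.27, 80.66], [-181.25, 117.63], [-171.15, -9.14], [-177.46, 177.46]. Speed limits (degrees/s): [159.86, 159.86, 180, 180, 180, 180].

## Interface

Orientations are given as [roll, pitch, yaw] about the fixed x, y, z axes, in that order (R = Rz(yaw) Ry(pitch) Rx(roll)).
In Python, from workcell import env gives the robot as it stands. The module is installed in compiled form; this text tells all that it offers. Calls block until the motion is done:
- env.goto(position, orientation): joint-space move of the TCP to a pose.
- env.move_straight(position, rotation=None, rate=0.15, force_limit=None): straight line of the TCP; rotation=None keeps the orientation; rate is the mean speed in m/s. With force_limit (N) it stops when the force on the tool has changed by that much, and returns True; else False.
- env.set_joints(angles): joint-space move.
- env.gripper_to(opening, grasp_force=None): opening from 0.0 (shut) to 1.0 (fully open); grasp_force is the grip in N (None keeps the last); returns when the fingers have stopped.
- env.dwell(seconds).
- env.inverse_kinematics(position, orientation): joint angles nearest the present ones, or None.
- env.read_state(): the state.
- env.grab_frame(name): name is "side" or "top"; returns a dict with "image" (480x640x3 uint8, blue, green, red), "fx", "fy", "cx", "cy" (pixels), "position" and "orientation" of the camera in the world. Camera axes: x right, y up, looking along -z (the intrinsics and any distortion apply to the point x, -y, -z); pixel columns grow to the right and rows downward; lengths in m; the calibration is good to about 2 mm. A picture is of the moment at which its call begins. There is no depth.
A pose or a line that the arm cannot do raises env.Unreachable and nothing moves.
- env.close_job(): hands the job in, once; it reports no verdict.
Trained networks look in a picture, given as the dict that the camera call returned (one of the last four; its "shot" number tells which), for a name from the list of things; names that differ only in an ending like _2 or _b are one class to them, and where a whole thing is asked for, a point or a joint stands for the part that bears it (a point fixed in the world has none). Each returns a list of dicts, best first, with "score" (0 to 1); they miss things now and then, are a little off and sometimes report something else, mostly with a low value. They report only what shows in the picture. A call takes as long as a camera call.
- env.search_frame(picture, thing): "xyz" ([x, y, z] in m, in world coordinates, good to about 4 mm: the middle of the surface that is visible of it).
- env.trace(picture, thing): "mask" (480x640 bool, what is visible of it).
The state is a dict: "clock": time; "joint_positions": joint angles; "qvel": joint speeds; "joint_torque": joint torques, N m; "position": TCP position; "tool_rot": TCP orientation; "force": force on the tool from outside, world axes, zero at the start; "wrist_torque": the same for the moment, N m; "opening": opening from 0.0 (shut) to 1.0 (fully open).
Only numpy, scipy, OpenCV 4.12 (cv2) and the standard library are available. Lean on these libraries where they do the work, as an engineer would, in place of code of your own. Each camera call takes 0.05 s, during which the arm holds its last target.

## Working session

There is one attempt and no reset: what is moved stays moved. The work goes in short steps, each a Python script; the robot and the scene stay as the last script left them, time stands still between calls to the robot, and variables do not carry over. Pictures are saved under pics/ and viewed, and the job is handed in when it is done.

```bash
mkdir -p pics
cat > h.py <<'E'
import numpy as np, cv2
from scipy.spatial.transform import Rotation as R
from workcell import env
def rot(rpy): return R.from_euler('xyz',rpy,degrees=True).as_matrix()
E
python3 - <<'E'
from h import *
s=env.read_state(); print({k:np.round(v,3) for k,v in s.items()})
for n in ("side","top"):
    f=env.grab_frame(n); cv2.imwrite(f"pics/{n}0.png",f["image"])
    print(n,{k:v for k,v in f.items() if k!="image"})
    for t in ["piston","big_end","port","parts_box","offcut_long","offcut_short","mat_middle","bin_in","tape_roll"]:
        try:
            r=env.search_frame(f,t); print(t,[(np.round(d["xyz"],3).tolist(),round(d["score"],2)) for d in r[:2]])
        except Exception as e: print(t,repr(e))
E
```

```text
{'clock': np.float64(0.0), 'joint_positions': array([ 8.8615e+01,  2.2088e+01,  3.8100e-01, -3.1000e-02, -6.8411e+01,
       -1.4817e+01]), 'qvel': array([-0.004,  0.014,  0.003, -0.12 ,  0.003,  0.011]), 'joint_torque': array([ 0.0000e+00, -3.9066e+01,  1.8740e+01,  4.2200e+00,  1.1000e-02,
       -0.0000e+00]), 'position': array([0.174, 0.6  , 0.221]), 'tool_rot': array([-8.98780e+01,  3.00000e-03,  1.63787e+02]), 'force': array([-0.719,  0.472,  0.17 ]), 'wrist_torque': array([-0.041,  0.013, -0.008]), 'opening': np.float64(1.002)}
side {'fx': 499.83661657312314, 'fy': 499.83661657312314, 'cx': 321.72640457545384, 'cy': 239.1361226781989, 'position': array([ 0.36153147, -0.51788111,  1.07465952]), 'orientation': array([ 2.91141540e+01, -1.73895416e-02, -2.00931940e+01]), 'shot': 1}
piston [([0.583, 0.241, 0.156], 0.89)]
big_end [([0.579, 0.166, 0.172], 0.68), ([0.583, 0.245, 0.158], 0.57)]
port [([0.576, 0.168, 0.176], 0.93)]
parts_box [([0.579, 0.166, 0.177], 0.67), ([0.492, -0.33, 0.003], 0.63)]
offcut_long [([0.451, -0.094, 0.047], 0.88), ([0.578, 0.164, 0.175], 0.74)]
offcut_s
[... 239 characters left out ...]
50899, 'cy': 237.52674587984137, 'position': array([ 0.41715372, -0.03758409,  1.02498174]), 'orientation': array([ 8.40021985e+00,  3.55934080e-02, -8.93065730e+01]), 'shot': 2}
piston [([0.58, 0.238, 0.106], 0.71), ([0.492, -0.35, 0.004], 0.28)]
big_end [([0.582, 0.24, 0.108], 0.6)]
port [([0.586, 0.255, 0.186], 0.8), ([0.582, 0.244, 0.193], 0.56)]
parts_box [([0.587, 0.255, 0.181], 0.57)]
offcut_long [([0.45, -0.081, 0.038], 0.62), ([0.681, -0.117, 0.037], 0.43)]
offcut_short [([0.543, -0.101, 0.04], 0.58)]
mat_middle [([0.494, -0.11, 0.003], 0.62)]
bin_in [([0.492, -0.349, 0.006], 0.62), ([0.578, 0.246, 0.196], 0.52)]
tape_roll [([0.68, -0.119, 0.032], 0.83), ([0.543, -0.1, 0.04], 0.36)]
```

View pics/side0.png

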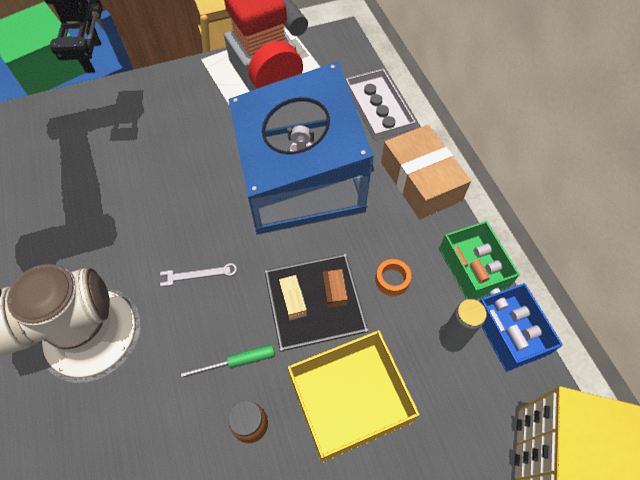

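View pics/top0.png

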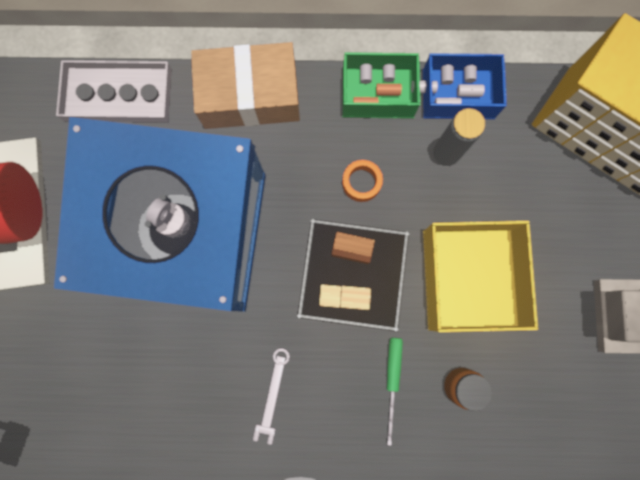

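The side view shows the box around (300,150), the mat at (315,300) with both offcuts, the bin at (353,395) and the tape at (393,277). In the top view the port is at (150,214), the mat at (353,275), the bin at (480,277) and the tape at (362,180). Next I'll zoom in for precise corners.

Run:
```python
import cv2
t=cv2.imread("pics/top0.png"); s=cv2.imread("pics/side0.png")
def crop(im,x,y,w,h,k,n):
    c=cv2.resize(im[y:y+h,x:x+w],None,fx=k,fy=k,interpolation=cv2.INTER_CUBIC); cv2.imwrite(n,c)
crop(t,290,210,130,130,5-.5,"pics/c_mat.png")
crop(t,95,160,110,110,5,"pics/c_port.png")
crop(s,250,85,90,80,7,"pics/c_port_s.png")
```

```text
(no output)
```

View pics/c_mat.png

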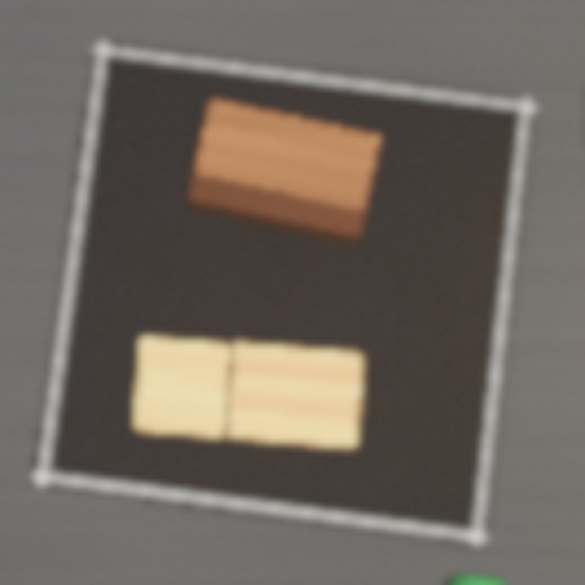

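View pics/c_port.png

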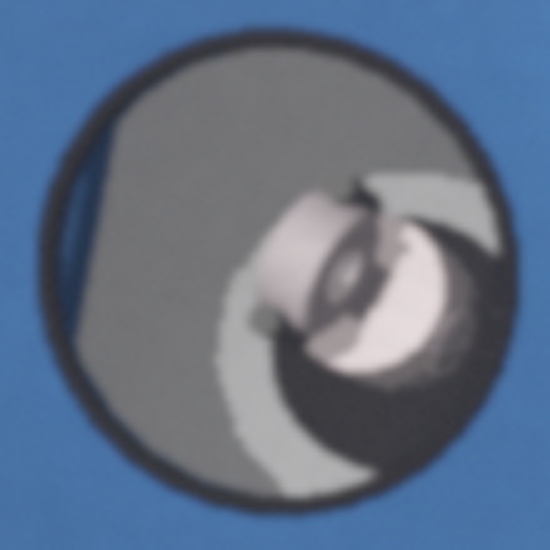

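View pics/c_port_s.png

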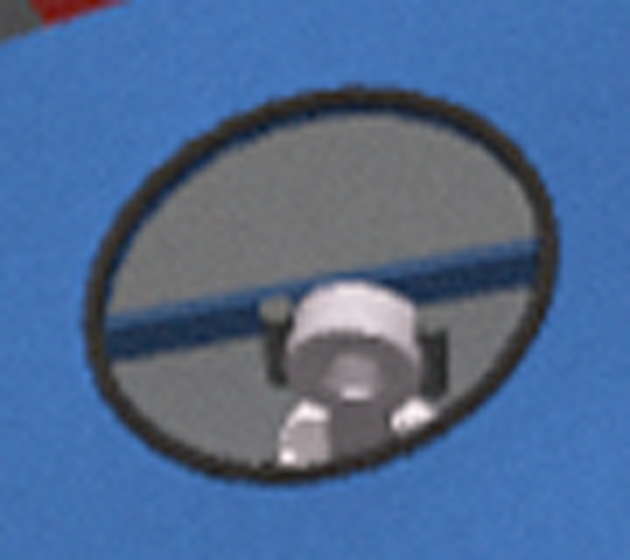

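```bash
cat >> h.py <<'E'
def proj(f,P):
    Rm=rot(f["orientation"]); p=(np.atleast_2d(P)-f["position"])@Rm
    return np.c_[f["cx"]+f["fx"]*p[:,0]/-p[:,2], f["cy"]-f["fy"]*p[:,1]/-p[:,2]]
def ray(f,uv):
    Rm=rot(f["orientation"]); uv=np.atleast_2d(uv)
    d=np.c_[(uv[:,0]-f["cx"])/f["fx"],-(uv[:,1]-f["cy"])/f["fy"],-np.ones(len(uv))]@Rm.T
    return d
def at_z(f,uv,z):
    d=ray(f,uv); return f["position"]+d*((z-f["position"][2])/d[:,2])[:,None]
def on_plane(f,uv,p0,n):
    d=ray(f,uv); return f["position"]+d*(((p0-f["position"])@n)/(d@n))[:,None]
def cc(pts,x0,y0,k): return (np.array(pts,float)+.5)/k-.5+[x0,y0]
E
cat > cams.py <<'E'
import numpy as np
S=dict(fx=499.83661657312314,fy=499.83661657312314,cx=321.72640457545384,cy=239.1361226781989,position=np.array([0.36153147,-0.51788111,1.07465952]),orientation=np.array([29.1141540,-1.73895416e-02,-20.0931940]))
T=dict(fx=510.90514045532683,fy=510.90514045532683,cx=321.6781389450899,cy=237.52674587984137,position=np.array([0.41715372,-0.03758409,1.02498174]),orientation=np.array([8.40021985,3.55934080e-02,-89.3065730]))
E
python3 - <<'E'
from h import *; from cams import *
def show(n,P): 
    P=np.array(P); e=np.roll(P,-1,0)-P
    print(n,"c",P.mean(0).round(4),"len",np.linalg.norm(e,axis=1).round(4),"ang",np.degrees(np.arctan2(e[:,1],e[:,0])).round(1))
mat=cc([(103,47),(530,106),(479,537),(42,478)],290,210,4.5); show("mat",at_z(T,mat,.004))
show("short",at_z(T,cc([(211,98),(382,132),(366,212),(196,178)],290,210,4.5),.04))
show("longhi",at_z(T,cc([(234,342),(363,350),(360,450),(230,440)],290,210,4.5),.042))
show("longlo",at_z(T,cc([(136,333),(228,339),(226,440),(133,433)],290,210,4.5),.026))
# bin rim outer corners
show("bin T",at_z(T,[(424,223),(529,222),(537,329),(429,331)],.09))
show("bin S",at_z(S,[(289,369),(381,333),(417,415),(322,458)],.09))
# screws top
show("screws T",at_z(T,[(76.5,129),(239.5,148.5),(222.5,299),(62.5,279.5)],.195))
# port ellipse: dark ring inside
for n,f,r in(("top0",T,(85,150,130,130)),("side0",S,(250,85,95,80))):
    im=cv2.imread(f"pics/{n}.png").astype(int); x,y,w,h=r
    c=im[y:y+h,x:x+w]; blue=((c[...,0]-c[...,2])>60).astype(np.uint8)
    # outer edge of the ring = hole in blue
    cnt,_=cv2.findContours(1-blue,cv2.RETR_EXTERNAL,cv2.CHAIN_APPROX_NONE)
    cn=max(cnt,key=cv2.contourArea); print(n,cv2.fitEllipse(cn+np.array([[x,y]])))
E
```

```text
mat c [ 0.4953 -0.1     0.004 ] len [0.1939 0.1927 0.193  0.194 ] ang [-97.3 172.6  83.1  -7.1]
short c [ 0.5506 -0.0978  0.04  ] len [0.0754 0.0356 0.0746 0.0356] ang [-100.7  168.7   79.3  -10. ]
longhi c [ 0.4473 -0.1014  0.042 ] len [0.055  0.0422 0.0552 0.0414] ang [-92.8 178.2  86.3  -2. ]
longlo c [ 0.4511 -0.0523  0.026 ] len [0.0399 0.0434 0.0402 0.043 ] ang [-93.  179.3  86.4  -1. ]
bin T c [ 0.4886 -0.3253  0.09  ] len [0.1951 0.1958 0.1947 0.1975] ang [ -88.8 -178.5   91.7    1.6]
bin S c [ 0.4902 -0.3393  0.09  ] len [0.1995 0.1706 0.1941 0.1739] ang [   1.5  -90.  -177.5   91.8]
screws T c [0.5784 0.2487 0.195 ] len [0.2794 0.2529 0.2625 0.2549] ang [-96.4 175.8  83.8  -0.4]
top0 ((150.06448364257812, 213.92562866210938), (95.14244079589844, 97.496826171875), 143.09982299804688)
side0 ((295.338623046875, 125.21163177490234), (53.255279541015625, 69.24774932861328), 67.96955871582031)
```

```bash
cat > ov.py <<'E'
from h import *; from cams import *
def model(x,y,yaw,z=.055):
    a=np.linspace(0,2*np.pi,49); Rz=rot([0,0,yaw]); L=[]
    for yy in(-.01,.01): 
        L.append(np.c_[.024*np.cos(a),yy+0*a,.101+.024*np.sin(a)]); L.append(np.c_[.01*np.cos(a),yy+0*a,.101+.01*np.sin(a)])
    for zz in(0,.05): L.append(np.c_[.03*np.cos(a),.03*np.sin(a),zz+0*a])
    for s in(-1,1): L.append(np.array([[s*.028,0,.085],[s*.028,0,.117]]))
    return [l@Rz.T+[x,y,z] for l in L]
def port(x,y,yaw,z=.195,r=.075):
    a=np.linspace(0,2*np.pi,73); P=np.c_[r*np.cos(a),r*np.sin(a),0*a]@rot([0,-np.degrees(.21),0]).T@rot([0,0,yaw]).T
    return P+[x,y,z]
def draw(img,f,lines,crop,k,out):
    x,y,w,h=crop; c=cv2.resize(img[y:y+h,x:x+w],None,fx=k,fy=k,interpolation=cv2.INTER_CUBIC)
    for i,l in enumerate(lines):
        q=(proj(f,l)-[x,y]+.5)*k-.5; cv2.polylines(c,[np.round(q*8).astype(int)],False,[(0,255,0),(0,255,255),(255,0,255),(0,0,255)][i%4],1,cv2.LINE_AA,3)
    cv2.imwrite(out,c)
if __name__=="__main__":
    import sys
    x,y,yw,px,py,n=[float(v) for v in sys.argv[1:7]]
    L=model(x,y,yw)+[port(px,py,-6.3)]
    draw(cv2.imread("pics/top0.png"),T,L,(90,155,120,115),5,f"pics/ovT{int(n)}.png")
    draw(cv2.imread("pics/side0.png"),S,L,(250,85,95,80),7,f"pics/ovS{int(n)}.png")
    a=cv2.imread(f"pics/ovT{int(n)}.png");b=cv2.imread(f"pics/ovS{int(n)}.png")
E
python3 - <<'E'
from h import *; from cams import *
print(at_z(T,[(150.06,213.93)],.195),at_z(S,[(295.34,125.21)],.195))
# triangulate bolts/disc near-face bore centre
def tri(a,b):
    d1=ray(T,a)[0];d2=ray(S,b)[0];A=np.c_[d1,-d2];t=np.linalg.lstsq(A,S["position"]-T["position"],rcond=None)[0]
    p=T["position"]+d1*t[0];q=S["position"]+d2*t[1];return (p+q)/2,np.linalg.norm(p-q)
print("bore",tri(cc([(345,275)],95,160,5),cc([(352,372)],250,85,7)))
E
python3 ov.py .583 .240 45 .580 .246 1
```

```text
[[0.57573809 0.24869004 0.195     ]] [[0.57627054 0.24556882 0.195     ]]
bore (array([0.5827459 , 0.23843072, 0.15652938]), np.float64(0.0010975302320963944))
```

```bash
python3 ov.py .5886 .2465 -36 .576 .247 2
```

```text
(no output)
```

View pics/ovT2.png

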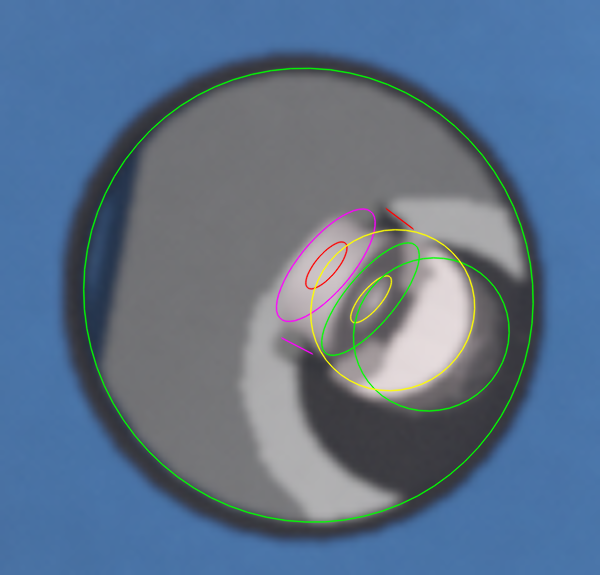

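View pics/ovS2.png

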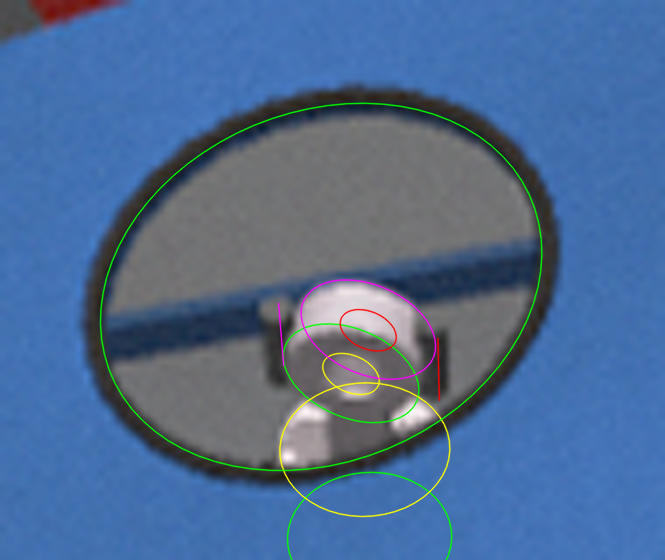

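```bash
python3 ov.py .5882 .2480 -28 .576 .247 3;python3 -c "
import cv2,numpy as np
a=cv2.imread('pics/ovT3.png')[150:450,200:540];b=cv2.imread('pics/ovS3.png')[240:540,230:500]
cv2.imwrite('pics/ov3.png',np.hstack([a,b]))"
```

```text
(no output)
```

View pics/ov3.png

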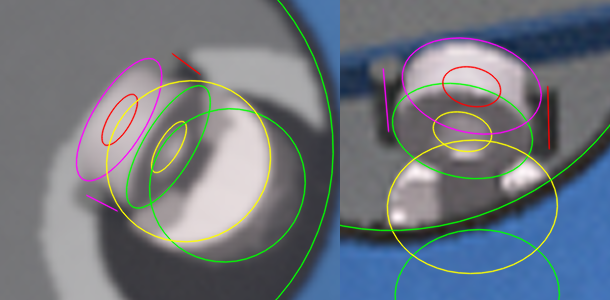

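```bash
python3 ov.py .5868 .2468 -32 .576 .247 3;python3 -c "
import cv2,numpy as np
a=cv2.imread('pics/ovT3.png')[150:450,200:540];b=cv2.imread('pics/ovS3.png')[240:540,230:500]
cv2.imwrite('pics/ov4.png',np.hstack([a,b]))"
python3 - <<'E'
from h import *
def jr(p,yaw):
    q=env.inverse_kinematics(p,[-90,0,yaw]); return None if q is None else np.round(q,1).tolist()
for nm,p,jaw in(("long",[.449,-.088,.02],177),("short",[.546,-.099,.02],169.5),("bin",[.445,-.338,.1],0),("binb",[.53,-.338,.1],0),("piston",[.587,.247,.14],58),("pistonup",[.58,.247,.36],58),("mat",[.495,-.1,.12],58),("mat0",[.495,-.1,.12],0)):
    for k in(-90,90): print(nm,jaw+k,jr(p,jaw+k))
E
```

```text
long 87 [9.4, 21.6, -36.8, 0.0, -31.6, -12.4]
long 267 [9.4, 21.6, -36.8, 0.0, -31.6, 167.6]
short 79.5 [6.5, 28.5, -23.1, 0.0, -38.4, -17.0]
short 259.5 [6.5, 28.5, -23.1, 0.0, -38.4, 163.0]
bin -90 [-20.6, 22.5, -18.3, -0.0, -49.1, -159.4]
bin 90 [-20.6, 22.5, -18.3, 0.0, -49.1, 20.6]
binb -90 [-17.8, 28.4, -8.1, -0.0, -53.5, -162.2]
binb 90 [-17.8, 28.4, -8.1, 0.0, -53.5, 17.8]
piston -32 [37.4, 26.9, -4.2, 0.0, -58.9, -159.4]
piston 148 [37.4, 26.9, -4.2, 0.0, -58.9, 20.6]
pistonup -32 [37.8, 19.5, 15.9, 0.0, -86.4, -159.8]
pistonup 148 [37.8, 19.5, 15.9, 0.0, -86.4, 20.2]
mat -32 [7.0, 16.5, -24.4, -0.0, -49.1, -129.0]
mat 148 [7.0, 16.5, -24.4, 0.0, -49.1, 51.0]
mat0 -90 [7.0, 16.5, -24.4, 0.0, -49.1, 173.0]
mat0 90 [7.0, 16.5, -24.4, 0.0, -49.1, -7.0]
```

View pics/ov4.png

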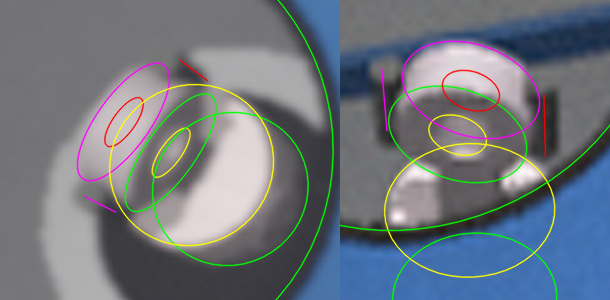

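The overlay agrees with the disc, bore and bolts to about 2 mm, and the triangulated bore height is 0.1565 m (expected 0.156 m). I'm clearing the offcuts now.

```bash
cat > a1.py <<'E'
from h import *
def st(): s=env.read_state(); print(round(s["clock"],2),np.round(s["position"],4),"F",np.round(s["force"],1),"op",round(s["opening"],3))
if __name__=="__main__":
    env.move_straight([.174,.6,.40],rate=.4)
    env.goto([.449,-.088,.30],[-90,0,87]); env.gripper_to(.75)
    st()
    env.move_straight([.449,-.088,.10],rate=.3); 
    print(env.move_straight([.449,-.088,.014],rate=.1,force_limit=15)); st()
    env.gripper_to(0,40); st()
    env.move_straight([.449,-.088,.17],rate=.25); st()
    f=env.grab_frame("side"); cv2.imwrite("pics/g1.png",f["image"])
E
python3 a1.py
```

```text
4.93 [ 0.449 -0.088  0.3  ] F [-0.9 -0.2 -0.2] op 0.749
False
6.76 [ 0.4496 -0.0879  0.0146] F [-1.1  0.5 -0. ] op 0.748
7.33 [ 0.4491 -0.088   0.0142] F [-0.7 -0.6  3.1] op 0.454
8.11 [ 0.4477 -0.088   0.1686] F [-0.4 -0.3 -0.7] op 0.456
```

View pics/g1.png

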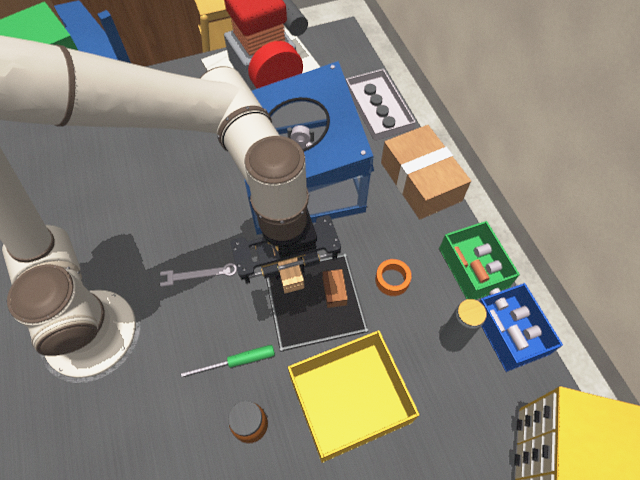

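The long offcut is held at (290,275): opening × 87 mm = 39.6 mm, which matches its 40 mm width. I'll put it in the bin, then fetch the short one.

Run:
```python
from a1 import *
env.move_straight([.449,-.345,.17],[-90,0,90],rate=.3)
env.move_straight([.449,-.345,.04],rate=.25); env.gripper_to(.70); st()
env.move_straight([.449,-.345,.17],rate=.3)
env.move_straight([.546,-.099,.17],[-90,0,79.5],rate=.35); env.gripper_to(.78)
print(env.move_straight([.546,-.099,.014],rate=.15,force_limit=15)); st()
env.gripper_to(0,40); st()
env.move_straight([.546,-.099,.17],rate=.3); st()
f=env.grab_frame("side"); cv2.imwrite("pics/g2.png",f["image"])
```

```text
10.53 [ 0.449  -0.3451  0.04  ] F [ 0.1 -0.6 -0.2] op 0.697
False
13.68 [ 0.5468 -0.099   0.0148] F [-0.3  0.4 -0.8] op 0.78
14.22 [ 0.5461 -0.099   0.0143] F [-0.2  0.6  2.3] op 0.514
14.88 [ 0.5453 -0.0988  0.1696] F [ 0.1  0.  -0.8] op 0.507
```

View pics/g2.png

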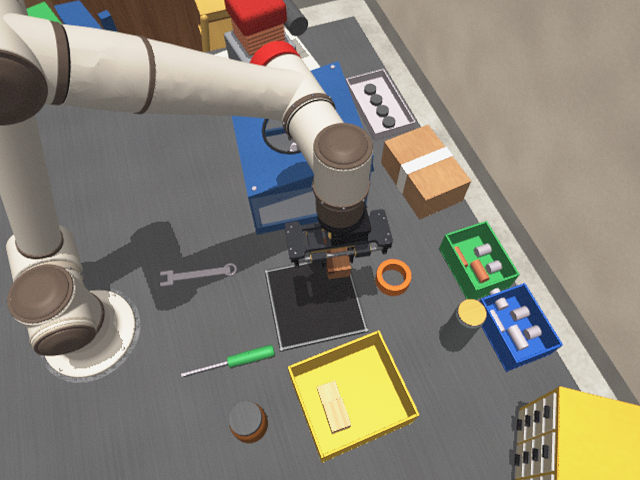

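The short offcut is held (0.507 × 87 mm ≈ 44 mm, nominal 45 mm) and the long one lies in the bin at (333,407). I'll bin the short one, then check with both cameras.

At nominal grip height the gripper body's corner would reach the high side of the roof: body at 0.207 m, roof about 0.213 m. So I'll grip the big end higher, with the TCP at about 0.152 m.

```bash
python3 - <<'E'
from a1 import *
env.move_straight([.531,-.338,.17],[-90,0,90],rate=.35)
env.move_straight([.531,-.338,.04],rate=.25); env.gripper_to(.75); st()
env.move_straight([.531,-.338,.20],rate=.35)
env.goto([.40,-.30,.40],[-90,0,90])
for n in("side","top"):
    f=env.grab_frame(n); cv2.imwrite(f"pics/{n}3.png",f["image"])
    for t in("offcut_long","offcut_short","piston"):
        print(n,t,[(np.round(d["xyz"],3).tolist(),round(d["score"],2)) for d in env.search_frame(f,t)[:1]])
st()
E
python3 -c "
import cv2,numpy as np
cv2.imwrite('pics/both3.png',cv2.resize(np.hstack([cv2.imread('pics/side3.png'),cv2.imread('pics/top3.png')]),(800,300)))"
```

```text
17.12 [ 0.531  -0.3381  0.04  ] F [-0.7  0.5 -0.1] op 0.748
side offcut_long [([0.452, -0.344, 0.05], 0.58)]
side offcut_short [([0.525, -0.338, 0.042], 0.57)]
side piston [([0.526, -0.336, 0.041], 0.59)]
top offcut_long []
top offcut_short []
top piston [([0.58, 0.238, 0.107], 0.91)]
19.08 [ 0.4003 -0.3     0.3993] F [-0.6  0.3 -0.2] op 0.745
```

View pics/both3.png

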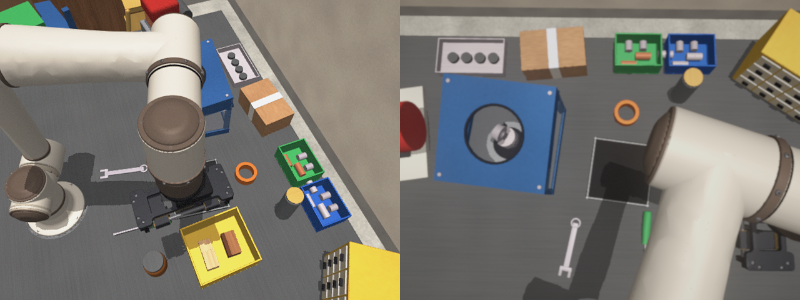

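Both offcuts lie in the bin, at about (210,255) and (232,243) in the left half. Next I'll hover over the port.

Run:
```python
from a1 import *
env.goto([.587,.247,.40],[-90,0,148]); env.gripper_to(.62)
print(env.move_straight([.587,.247,.20],rate=.2,force_limit=8)); st()
for n in("side","top"):
    f=env.grab_frame(n); cv2.imwrite(f"pics/{n}4.png",f["image"])
a=cv2.imread("pics/side4.png")[60:200,220:380];b=cv2.imread("pics/top4.png")[120:300,60:260]
cv2.imwrite("pics/b4.png",np.hstack([cv2.resize(a,(400,350),interpolation=2),cv2.resize(b,(389,350),interpolation=2)]))
```

```text
False
22.86 [0.5877 0.2474 0.2014] F [-0.2  0.5  0.3] op 0.623
```

View pics/b4.png

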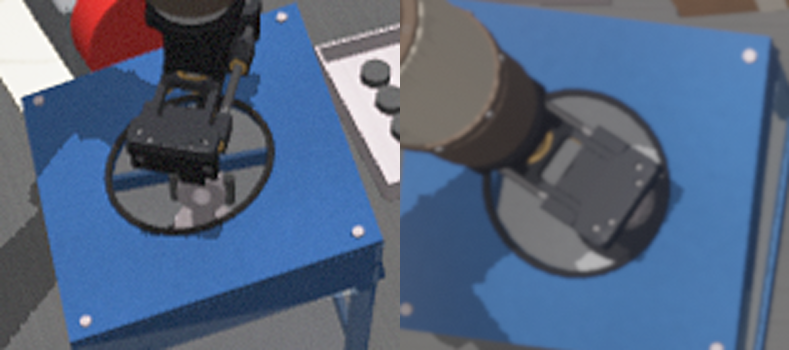

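The fingers are over the big end inside the port and the yaw lines up. Descending and gripping.

Run:
```python
from a1 import *
print(env.move_straight([.587,.247,.151],rate=.06,force_limit=6)); st()
env.gripper_to(0,30); st()
s=env.read_state(); print(np.round(s["wrist_torque"],2))
f=env.grab_frame("side"); cv2.imwrite("pics/side5.png",cv2.resize(f["image"][60:200,220:380],(640,560),interpolation=2))
```

```text
False
23.93 [0.5873 0.2472 0.1514] F [ 0.2 -0.2  0.1] op 0.62
24.61 [0.587  0.2469 0.1511] F [ 0.3 -1.   0.5] op 0.226
[-0.03  0.06  0.  ]
```

View pics/side5.png

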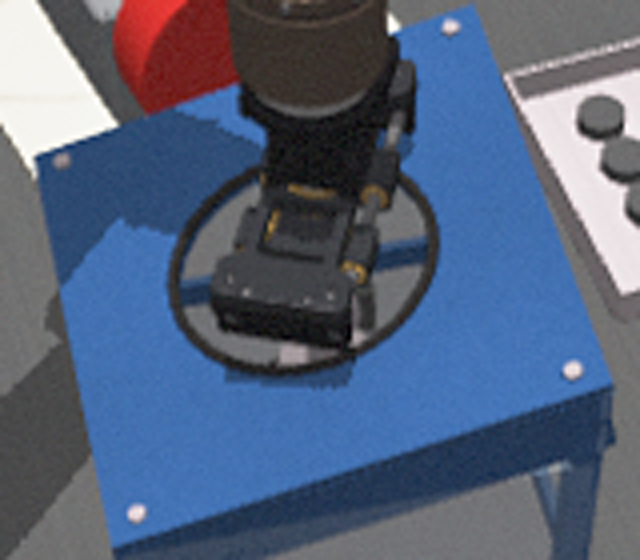

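The opening is 19.7 mm, matching the 20 mm disc, and the forces are small. Lifting slowly and checking the weight.

Run:
```python
from a1 import *
env.move_straight([.587,.247,.163],rate=.03); env.dwell(.3); st()
print(env.move_straight([.582,.247,.26],rate=.08,force_limit=6)); st()
print(env.move_straight([.580,.247,.37],rate=.1,force_limit=8)); env.dwell(.2); st()
for n in("side","top"):
    f=env.grab_frame(n); cv2.imwrite(f"pics/{n}6.png",f["image"])
s=cv2.imread("pics/side6.png");t=cv2.imread("pics/top6.png")
cv2.imwrite("pics/b6.png",np.hstack([s[0:240,180:400],t[80:320,20:260]]))
```

```text
25.51 [0.5869 0.2469 0.1628] F [-0.3 -0.4 -4.8] op 0.223
False
26.88 [0.5817 0.2469 0.2591] F [ 1.  -0.4 -4.5] op 0.224
False
28.32 [0.5799 0.247  0.3694] F [ 0.1  0.  -4. ] op 0.228
```

View pics/b6.png

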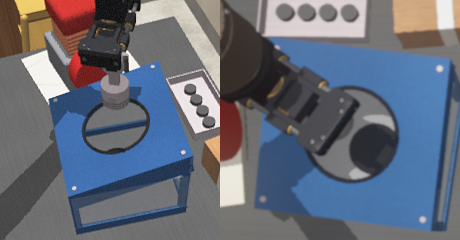

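The piston is out above the port at (115,92) in the left crop, hanging straight, and weighs about 4.2 N. Carrying it to the mat.

Run:
```python
from a1 import *
env.move_straight([.4953,-.10,.37],rate=.15); st()
env.move_straight([.4953,-.10,.14],rate=.12); env.dwell(.3); st()
for n in("side","top"):
    f=env.grab_frame(n); cv2.imwrite(f"pics/{n}7.png",f["image"])
s=cv2.imread("pics/side7.png");t=cv2.imread("pics/top7.png")
cv2.imwrite("pics/b7.png",cv2.resize(np.hstack([s[200:380,230:400],t[180:360,280:450]]),None,fx=2.2,fy=2.2))
```

```text
30.96 [ 0.4955 -0.0996  0.3699] F [-0.4 -0.5 -4.7] op 0.226
33.33 [ 0.4954 -0.1     0.1402] F [ 0.4 -0.5 -3.6] op 0.224
```

View pics/b7.png

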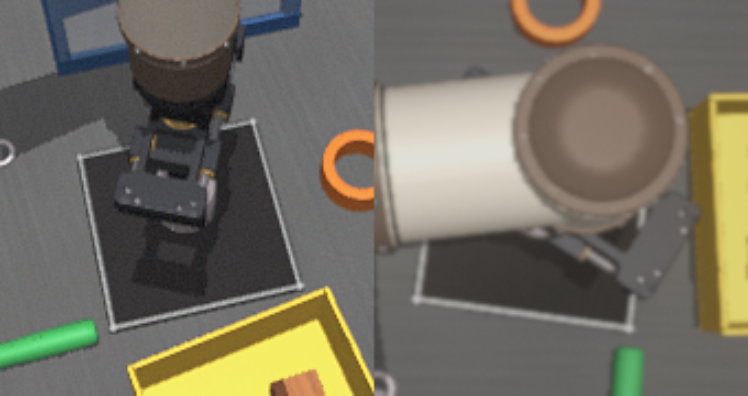

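The piston hangs over the middle of the mat, clear of the tape and the bin. Expected touch-down is at TCP z of about 0.100 m.

Run:
```python
from a1 import *
env.move_straight([.4953,-.10,.107],rate=.05); env.dwell(.3); st()
print(env.move_straight([.4953,-.10,.093],rate=.012,force_limit=3)); st()
env.dwell(.2); st()
```

```text
34.53 [ 0.4955 -0.1     0.1073] F [-0.  -0.1 -3.4] op 0.223
True
35.21 [ 0.4954 -0.1002  0.1   ] F [ 0.4 -0.4  4.1] op 0.223
35.41 [ 0.4953 -0.1002  0.1   ] F [ 0.8 -2.7  5.6] op 0.225
```

Contact came at exactly 0.100 m. Releasing.

Run:
```python
from a1 import *
env.gripper_to(.30); st(); env.gripper_to(.65); env.dwell(.2); st()
env.move_straight([.4953,-.10,.28],rate=.12); st()
env.goto([.38,.15,.40],[-90,0,148]); env.dwell(.5); st()
for n in("side","top"):
    f=env.grab_frame(n); cv2.imwrite(f"pics/{n}8.png",f["image"])
    for t in("offcut_long","offcut_short","piston","big_end","tape_roll"):
        print(n,t,[(np.round(d["xyz"],3).tolist(),round(d["score"],2)) for d in env.search_frame(f,t)[:1]])
from ov import model
from cams import S,T
L=model(.4953,-.10,-32,.004)
s=cv2.imread("pics/side8.png");t=cv2.imread("pics/top8.png")
import ov
ov.draw(s,S,L,(230,220,200,240),2,"pics/o8s.png"); ov.draw(t,T,L,(290,160,200,240),2,"pics/o8t.png")
cv2.imwrite("pics/b8.png",np.hstack([cv2.imread("pics/o8s.png"),cv2.imread("pics/o8t.png")]))
```

```text
35.87 [ 0.4933 -0.0999  0.0982] F [0.8 0.4 0.1] op 0.298
36.88 [ 0.4936 -0.1     0.0985] F [-0.4  0.6 -0.7] op 0.649
38.54 [ 0.4949 -0.1     0.2792] F [ 0.  -0.2  0. ] op 0.651
40.19 [0.3801 0.1498 0.3999] F [ 0.6 -0.1  0. ] op 0.648
side offcut_long [([0.452, -0.344, 0.048], 0.73)]
side offcut_short [([0.526, -0.338, 0.041], 0.9)]
side piston [([0.485, -0.113, 0.054], 0.67)]
side big_end [([0.492, -0.109, 0.055], 0.91)]
side tape_roll [([0.684, -0.12, 0.034], 0.73)]
top offcut_long [([0.454, -0.335, 0.042], 0.65)]
top offcut_short [([0.529, -0.335, 0.039], 0.76)]
top piston [([0.489, -0.1, 0.056], 0.97)]
top big_end [([0.494, -0.094, 0.057], 0.56)]
top tape_roll [([0.684, -0.117, 0.035], 0.85)]
```

View pics/b8.png

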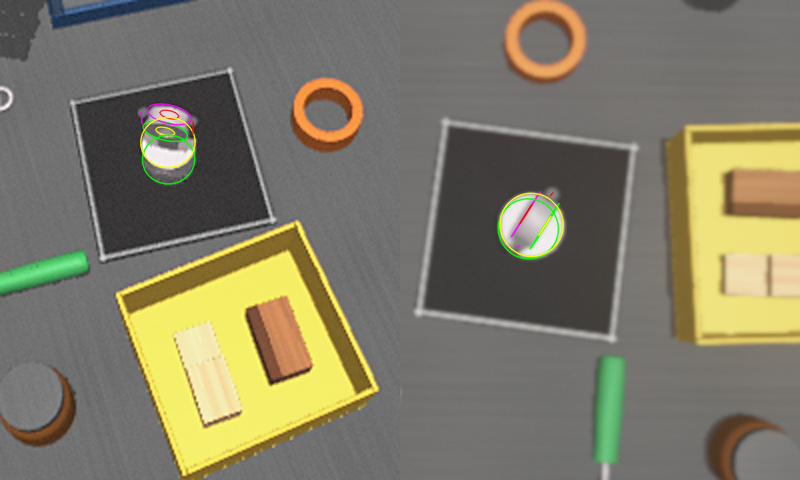

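The upright model drawn at the mat's middle coincides with the piston in both views: (168,145) on the left, (531,225) on the right. Both offcuts are in the bin and the tape hasn't moved. Handing in.

```bash
python3 -c "
from workcell import env
print(env.close_job())"
```

```text
the job is handed in; nothing more can be done
None
```

The job is handed in, after about 40 s on the robot clock. Both offcuts are in the scrap bin, and the piston stands upright, crown down, on the middle of the mat; the interface gives no verdict.

- **Offcuts:** In the last pictures both lie inside the bin, below its rim.
- **Lift:** I gripped the big end about 15 mm above its centre, to keep the gripper body clear of the high side of the roof. The piston came out through the port with no noticeable contact force; its weight was about 4 N.
- **Placing:** It touched down at a TCP height of 0.100 m, exactly as expected. An upright model drawn at the mat's middle matches it to within a few mm in both camera views.
- **Tape:** The roll was found within about 4 mm of where it lay at the start, which is the detector's accuracy.

Checks that disagreed:
- **Yaw in the box:** The two views gave piston yaws of about -36° and -28°. I used -32°, and the grip closed cleanly at 19.7 mm on the 20 mm disc.
- **Mislabelled find:** After the offcuts were binned, the side-view detector once called the short offcut a "piston", at a score of 0.59.

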